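# Put the drinks trolley's four vessels back on their own mats

### The job

The four vessels on the drinks trolley have got mixed up, each standing on another's mat: move them so that the steel tumbler stands in the middle of the blue mat, and likewise the glass jug on the white, the olive-green bowl on the yellow and the amber bottle on the red. Use the empty square cork mat as the stopover while you swap them, and leave it empty again. Keep everything upright, set each piece down gently without dropping it, and leave the ice scoop where it lies.

Things in the scene. Friction and masses are not known exactly. Their poses are not given: they have to be found in the camera images.
- tumbler: double-walled brushed-steel tumbler, empty, open at the top; straight upright cylinder 62 mm across and 95 mm high, wall 5 mm, with a copper-orange ring on the rim and a 30 mm copper-orange band round the outside; about 250 g. Origin at the centre of its underside, z up. Stands on one of the coloured mats.
- jug: clear colourless glass stirring jug, empty, open at the top; straight upright cylinder 64 mm across and 110 mm high, wall 4 mm, with a small pouring lip at the rim (towards its own +x, stands out 7 mm, top 10 mm only); about 330 g. Origin at the centre of its underside, z up. Stands on one of the coloured mats.
- bowl: small empty olive-green ceramic bowl with straight sides, 66 mm across and 50 mm high, wall 5 mm; about 200 g. Origin at the centre of its underside, z up. Stands on one of the coloured mats.
- bottle: small amber glass bottle with a black cap, closed; 95 mm high: straight body 46 mm across up to 66 mm, shoulder narrowing to 78 mm, then the cap 24 mm across; about 200 g. Origin at the centre of its underside, z up. Stands on one of the coloured mats.
- mat_blue: flat blue mat, round, 104 mm across, 4 mm thick, fixed to the trolley top; origin at the centre of its underside (on the top, z = 0). Home of the steel tumbler. Shows as a ring around whatever stands on it.
- mat_white: flat white mat, round, 104 mm across, 4 mm thick, fixed to the trolley top; origin at the centre of its underside (on the top, z = 0). Home of the glass stirring jug. Shows as a ring around whatever stands on it.
- mat_yellow: flat yellow mat, round, 104 mm across, 4 mm thick, fixed to the trolley top; origin at the centre of its underside (on the top, z = 0). Home of the olive-green bowl. Shows as a ring around whatever stands on it.
- mat_red: flat red mat, round, 104 mm across, 4 mm thick, fixed to the trolley top; origin at the centre of its underside (on the top, z = 0). Home of the amber bottle. Shows as a ring around whatever stands on it.
- mat_cork: the spare mat: a square cork mat, 104 x 104 mm, 4 mm thick, fixed to the trolley top, empty at the start; origin at the centre of its underside. The stopover.
- scoop: clear pale-blue acrylic ice scoop lying loose on the bare top, 172 mm long, 54 mm wide, 34 mm high, to be left alone; origin on its underside where handle meets the pan, its x axis along the pan (88 mm), the handle to -x (84 mm).
Not all that is in view belongs to the job. Several things have the shape of the mat_white; the one meant has the colours described above. What is meant by the bowl is not pink, and is the larger of those in its own colour.

How it is judged:
By the outcome, as a careful person would: the job done as asked, in the order asked, and still so for the second after the job is handed in, with the robot touching nothing.
It also fails if it takes over 144 s, if anything falls off the work surface, if the arm or the gripper's body presses on something with over 40 N, if the wrist force passes 120 N, or if a joint passes its speed limit or range.

### The arm

A 6-joint arm with a two-finger parallel gripper is mounted at the origin on the work surface. World frame = base frame: x ahead of the robot, y to its left, z up, the work surface at z = 0. Lengths are in m, angles in rad, forces in N, time in s.
With the tool pointing down it reaches from about 0.3 to 0.775 m from the base axis. Payload 14.6 kg.
Tool frame: the origin (TCP) lies at the centre of the arm's flange, where the gripper is bolted on; the fingertips stand 199 mm ahead of it and the grasp point (between the pads) lies ctrl.tcp_to_grasp ahead of it (ctrl.tcp_to_grasp is the distance from the TCP to the grasp point, in m); z points along the fingers, y is the line along which they close (so a half turn about z gives the same grasp; the last joint's range is limited). The gripper opens to 94 mm and grips with 3 to 60 N. Pads are 16 mm wide; open, the fingers measure 119 mm over their backs; the gripper's body (75 mm by 177 mm) begins 78 mm behind the grasp point.
Start: joints at [-1.379, 0.3, 1.521, -0, 1.321, -0.067], TCP at [0.141, -0.532, 0.405] pointing down, gripper open.
Joint ranges: [-3.03, 3.03], [-0.79, 2.21], [0.23, 2.52], [-1.04, 4.18], [0, 3.07], [-2.55, 2.55]. Speed limits (rad/s): [2.22, 2.22, 2.57, 3.14, 3.14, 3.14].

### API

Orientations are given as [roll, pitch, yaw] about the fixed x, y, z axes, in that order (R = Rz(yaw) Ry(pitch) Rx(roll)).
In Python, from station import ctrl gives the robot as it stands. The module is installed in compiled form; this text tells all that it offers.
- The arm moves only by the shell command python3 -m jog 'ROWS' [OPENING] [FORCE]. ROWS is JSON, a list of rows, each a list of 6 numbers: the shift along the tool's x, y, z in cm, then the turn, a rotation vector about the tool's x, y, z in rad. In form: [[tx, ty, tz, ax, ay, az], ...]. A call has 1 to 8 rows; each row is the pose to reach, as a shift and turn from the pose commanded when the call began, along the tool's axes at that moment; what a row does not reach only later rows make up. A row lasts 1/10 s, in which the tool goes at most 50 mm and 8.59 degrees, less where a joint would pass 70% of its speed; a pose out of reach is approached as far as the arm can. A call with a gripper value outside its range is refused whole. OPENING is the opening in per cent of the stroke, from 0 (shut) to 100 (fully open), set as the call begins (- or left out, the last holds). The fingers move at their own pace and stop on an object; FORCE is the grip in N (left out, the last holds). Time passes only in rows, so rows that repeat a pose let the fingers close. It gives the time, the measured TCP pose, the force, the opening and the grip force at its end, in the units of the state.
- ctrl.get_obs(): the state, without advancing time (a new reading comes with each control period).
- ctrl.camera(name): name is "scene" or "top" or "wrist"; returns a dict with "img" (384x512x3 uint8, blue, green, red), "intrinsics" (3x3 intrinsics, pixels), "R" (3x3) and "t" (3): a world point X has camera coordinates R X + t. Camera axes: x right, y down, z forward; pixel columns grow to the right and rows downward; lengths in m; the calibration is good to about 2 mm. A picture is of the moment at which its call begins. There is no depth.
- ctrl.hand_in(): hands the job in; it is judged then, once.
The state is a dict: "time_s": time; "qpos": joint angles; "joint_vel": joint speeds; "tau": joint torques, N m; "ee_pos": TCP position; "eef_rot": TCP orientation; "force": force on the tool from outside, world axes, zero at the start; "moment": the same for the moment, N m; "grip_width": finger opening in m; "grip_force": force on a finger pad.
Only numpy, scipy, OpenCV 4.12 (cv2) and the standard library are available. Lean on these libraries where they do the work, as an engineer would, in place of code of your own. Each camera call takes 0.05 s, during which the arm holds its last target. There are 200 camera calls.

## Working session

There is one attempt and no reset: what is moved stays moved. The work goes in short steps, Python scripts to look and compute and a shell command to move; the robot and the scene stay as the last step left them, time stands still between calls to the robot, and variables do not carry over. Pictures are saved under pics/ and viewed, at most 14 in all, crops included, and the job is handed in when it is done.

```bash
mkdir -p pics
cat > h.py <<'E'
import numpy as np, cv2
from station import ctrl
def shot(cam,fn):
    c=ctrl.camera(cam); cv2.imwrite('pics/'+fn,c['img']); np.savez('pics/'+fn+'.npz',K=c['intrinsics'],R=c['R'],t=c['t']); return c
def w(fn,u,v,z):
    d=np.load('pics/'+fn+'.npz');K,R,t=d['K'],d['R'],d['t']
    r=R.T@np.linalg.inv(K)@[u,v,1]; o=-R.T@t
    return o+r*(z-o[2])/r[2]
def px(fn,X):
    d=np.load('pics/'+fn+'.npz');p=d['K']@(d['R']@X+d['t']);return p[:2]/p[2]
E
python3 - <<'E'
from h import *
shot('top','top1.png');shot('scene','sc1.png')
a=cv2.imread('pics/top1.png');cv2.imwrite('pics/top1b.png',cv2.resize(a,(800,600),interpolation=cv2.INTER_CUBIC))
o=ctrl.get_obs();print(o,ctrl.tcp_to_grasp)
E
```

```text
{'time_s': 0.1, 'qpos': array([-1.37858641e+00,  3.00411722e-01,  1.52150195e+00,  3.88642037e-06,
        1.32069038e+00, -6.66319776e-02]), 'joint_vel': array([ 1.31926484e-03, -2.72326109e-03, -3.39118212e-03,  3.16956559e-04,
        7.52340056e-05, -9.31337678e-05]), 'tau': array([ 1.67906546e-03, -5.32642472e+01, -3.53282690e+01,  7.09686032e-02,
        2.35025020e-02, -6.04702609e-05]), 'ee_pos': array([ 0.14075424, -0.53165818,  0.40415227]), 'eef_rot': array([-3.14058374e+00, -7.10981680e-05,  2.58840895e-01]), 'force': array([-0.74464501, -0.50688985, -0.39082674]), 'moment': array([-0.00667434,  0.00224629, -0.03335973]), 'grip_force': 0.0, 'grip_width': 0.0939077599743176} 0.1804
```

View pics/top1b.png

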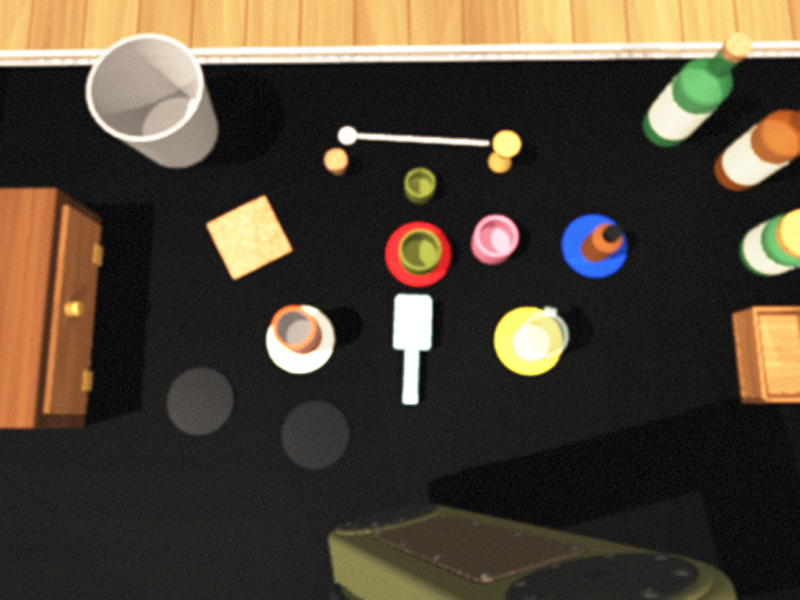

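View pics/sc1.png

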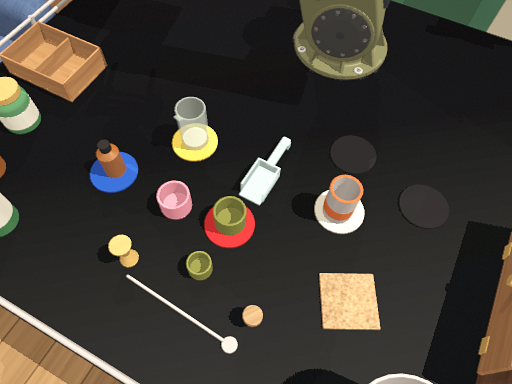

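The top view shows (800x600 scale): tumbler on white (300,338), jug on yellow (528,341), bowl on red (418,253), bottle on blue (594,246), and empty cork at (250,237). The pink and small green cups, the dark discs, the spoon and the pegs aren't part of the job. Next I'll measure positions.

Run:
```python
from h import *
d=np.load('pics/top1.png.npz');print('cam',-d['R'].T@d['t'])
im=cv2.imread('pics/top1.png');hsv=cv2.cvtColor(im,cv2.COLOR_BGR2HSV)
def seg(lo,hi,box):
    m=cv2.inRange(hsv,np.array(lo),np.array(hi));k=np.zeros_like(m);x0,y0,x1,y1=[int(a*.64) for a in box];k[y0:y1,x0:x1]=m[y0:y1,x0:x1];return k
from scipy.optimize import least_squares
S={'white':((0,0,190),(180,60,255),(255,290,345,385)),'yellow':((22,120,120),(35,255,255),(485,295,575,385)),
'red':((0,150,120),(8,255,255),(375,210,460,295)),'blue':((105,150,80),(130,255,255),(550,205,640,285)),'cork':((10,40,120),(30,200,255),(195,185,305,285))}
for n,(lo,hi,b) in S.items():
    m=seg(lo,hi,b);m=cv2.morphologyEx(m,cv2.MORPH_OPEN,np.ones((2,2)))
    c=np.vstack(cv2.findContours(m,cv2.RETR_EXTERNAL,cv2.CHAIN_APPROX_NONE)[0])[:,0]
    P=np.array([w('top1.png',u,v,.004)[:2] for u,v in c+0.0])
    if n=='cork':
        r=cv2.minAreaRect((P*1000).astype(np.float32));print(n,r);continue
    h=cv2.convexHull(P.astype(np.float32))[:,0]
    s=least_squares(lambda p:np.hypot(*(P-p[:2]).T)-.051,P.mean(0),loss='cauchy',f_scale=.001)
    print(n,s.x.round(4),'mec',cv2.minEnclosingCircle(h*1000))
f='top1.png'
for n,u,v,z in [('scoop tip',412,296,0),('scoop handle',411,402,.01),('pink rim',495,237,.05),('small rim',421,180,.04),('bowl rim',421,251,.054),('tumb rim',296,327,.099),('jug rim',542,333,.114),('cap',611,233,.099),('brownb foot',735,178,0),('green foot',660,132,0),('peg',499,164,0.02),('goldjar',765,265,0.0),('tray',737,310,.05)]:
    print(n,w(f,u*.64,v*.64,z).round(3))
f='sc1.png'
for n,u,v,z in [('bowl rim',230,211,.054),('tumb rim',346,190,.099),('jug rim',191,111,.114),('cap',104,145,.099),('pink rim',174,193,.05)]:
    print('sc',n,w(f,u,v,z).round(3))
c=cv2.imread('pics/top1.png')[130:250,150:420];cv2.imwrite('pics/crop1.png',cv2.resize(c,None,fx=2.9,fy=2.9,interpolation=cv2.INTER_CUBIC))
```

```text
cam [0.33878578 0.02951253 1.00294852]
white [0.4611 0.1833] mec ((463.2303161621094, 183.26242065429688), 54.13496398925781)
yellow [ 0.4563 -0.1733] mec ((457.7100830078125, -176.7794952392578), 55.430118560791016)
red [ 0.5998 -0.0028] mec ((600.6041870117188, -5.006021499633789), 54.9767951965332)
blue [ 0.609  -0.2881] mec ((611.415771484375, -290.4365234375), 55.62013244628906)
cork ((631.614990234375, 270.9208984375), (110.36187744140625, 110.24031066894531), 27.100452423095703)
scoop tip [0.533 0.007 0.   ]
scoop handle [0.365 0.011 0.01 ]
pink rim [ 0.616 -0.122  0.05 ]
small rim [ 0.714 -0.008  0.04 ]
bowl rim [ 0.593 -0.006  0.054]
tumb rim [0.47  0.177 0.099]
jug rim [ 0.457 -0.172  0.114]
cap [ 0.606 -0.285  0.099]
brownb foot [ 0.728 -0.531  0.   ]
green foot [ 0.811 -0.414  0.   ]
peg [ 0.748 -0.137  0.02 ]
goldjar [ 0.579 -0.563  0.   ]
tray [ 0.498 -0.483  0.05 ]
sc bowl rim [ 0.597 -0.001  0.054]
sc tumb rim [0.472 0.182 0.099]
sc jug rim [ 0.46  -0.169  0.114]
sc cap [ 0.608 -0.283  0.099]
sc pink rim [ 0.614 -0.121  0.05 ]
```

View pics/crop1.png

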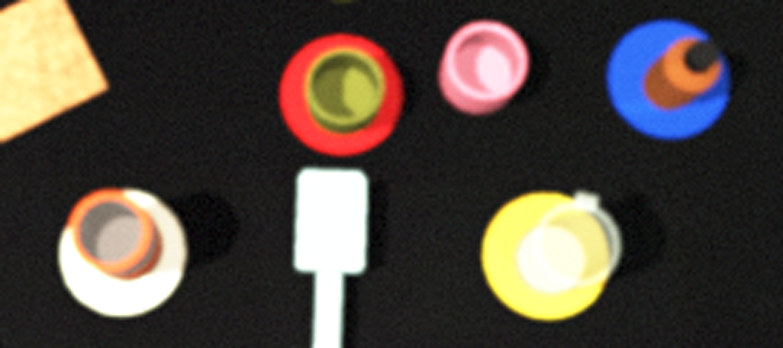

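```bash
cat >> h.py <<'E'
from scipy.optimize import least_squares
from scipy.spatial.transform import Rotation as Ro
S={'white':((0,0,170),(180,70,255),(.461,.183)),'yellow':((20,110,120),(35,255,255),(.456,-.174)),
'red':((0,150,120),(8,255,255),(.6,-.003)),'blue':((105,150,80),(130,255,255),(.609,-.288))}
def mat(fn,n):
    lo,hi,c=S[n];im=cv2.imread('pics/'+fn);m=cv2.inRange(cv2.cvtColor(im,cv2.COLOR_BGR2HSV),np.array(lo),np.array(hi))
    c0=px(fn,np.array([*c,.004]));k=np.zeros_like(m);r=np.hypot(*(px(fn,np.array([c[0]+.068,c[1],.004]))-c0))
    cv2.circle(k,tuple(int(a) for a in c0),int(r),255,-1);m&=k
    p=np.vstack(cv2.findContours(m,cv2.RETR_EXTERNAL,cv2.CHAIN_APPROX_NONE)[0])[:,0]
    P=np.array([w(fn,u,v,.004)[:2] for u,v in p])
    s=least_squares(lambda q:np.hypot(*(P-q[:2]).T)-q[2],[*c,.053],loss='cauchy',f_scale=.001)
    return s.x.round(4)
def to(x,y,z,yaw=None):
    "shift in cm along tool axes taking grasp point to x,y,z, and turn about tool z"
    o=ctrl.get_obs();R=Ro.from_euler('xyz',o['eef_rot']).as_matrix();g=o['ee_pos']+R[:,2]*ctrl.tcp_to_grasp
    print('grasp',g.round(4),'rot',o['eef_rot'].round(3),'shift',(R.T@(np.array([x,y,z])-g)*100).round(2))
E
python3 - <<'E'
from h import *
for n in S: print(n,mat('top1.png',n),mat('sc1.png',n))
to(.465,.18,.2)
E
```

```text
white [0.4651 0.1861 0.0526] [0.4642 0.1862 0.0514]
yellow [ 0.4601 -0.1742  0.0541] [ 0.4592 -0.1739  0.052 ]
red [ 0.6029 -0.0019  0.0535] [ 0.6019 -0.0019  0.0516]
blue [ 0.6138 -0.288   0.054 ] [ 0.6131 -0.2872  0.0523]
grasp [ 0.1407 -0.5315  0.2238] rot [-3.141 -0.     0.259] shift [ 49.56 -60.48   2.44]
```

```bash
python3 -m jog '[[2,-2,0,0,0,0.1],[5,-6,0,0,0,0.2],[8,-10,0,0,0,0.259],[11,-14,0,0,0,0.259],[14,-18,0,0,0,0.259],[18,-22,0,0,0,0.259],[21,-26,0,0,0,0.259],[25,-30,0,0,0,0.259]]' 100
python3 - <<'E'
from h import *
to(.465,.18,.2)
E
```

```text
time_s: 0.9
ee_pos: [0.2992, -0.187, 0.4047]
eef_rot: [3.141, -0.0, -0.001]
force: [1.2, -0.4, 0.6]
grip_width: 0.094
grip_force: 0.0
grasp [ 0.2993 -0.1871  0.2243] rot [ 3.141e+00 -0.000e+00 -1.000e-03] shift [ 16.54 -36.72   2.43]
```

```bash
python3 -m jog '[[2,-4.5,0,0,0,0],[4,-9,0,0,0,0],[6,-13.5,0,0,0,0],[8,-18,0,0,0,0],[10,-22.5,0,0,0,0],[12,-27,0,0,0,0],[14.5,-32,0,0,0,0],[16.3,-36.4,0,0,0,0]]' && python3 -m jog '[[0,0,0,0,0,0],[0,0,0,0,0,0]]'
python3 - <<'E'
from h import *
to(.465,.18,.2)
shot('wrist','w1.png');print(px('w1.png',np.array([.47,.18,.099])),px('w1.png',np.array([.4647,.1862,.004])))
E
```

```text
time_s: 1.7
ee_pos: [0.4615, 0.174, 0.4044]
eef_rot: [3.141, 0.0, 0.0]
force: [1.2, -0.7, 0.3]
grip_width: 0.0939
grip_force: 0.0
time_s: 1.9
ee_pos: [0.4609, 0.1724, 0.4039]
eef_rot: [3.141, 0.002, 0.002]
force: [-0.1, 0.1, 0.0]
grip_width: 0.0943
grip_force: 0.0
grasp [0.4607 0.1723 0.2235] rot [3.141e+00 2.000e-03 2.000e-03] shift [ 0.44 -0.77  2.35]
[243.99782751 175.54781125] [240.6741238  162.12027962]
```

View pics/w1.png

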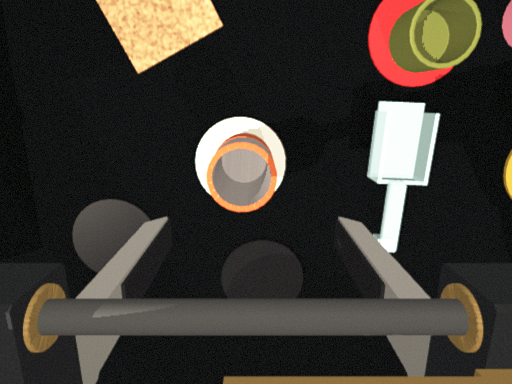

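The rim centre is at (242,177) in the wrist view against a predicted (244,175.5), so the tumbler is at about (0.469, 0.181). Now I'll grasp it.

```bash
python3 -m jog '[[0.85,-0.87,1,0,0,0],[0.85,-0.87,4,0,0,0],[0.85,-0.87,7,0,0,0],[0.85,-0.87,10,0,0,0],[0.85,-0.87,13,0,0,0],[0.85,-0.87,15.5,0,0,0],[0.85,-0.87,16.3,0,0,0],[0.85,-0.87,16.3,0,0,0]]' && python3 -m jog '[[0,0,0,0,0,0],[0,0,0,0,0,0],[0,0,0,0,0,0],[0,0,0,0,0,0],[0,0,0,0,0,0],[0,0,0,0,0,0],[0,0,0,0,0,0],[0,0,0,0,0,0]]' 0 20
python3 - <<'E'
from h import *
to(.6316,.271,.064)
E
```

```text
time_s: 2.75
ee_pos: [0.4694, 0.1796, 0.2415]
eef_rot: [3.141, 0.001, -0.001]
force: [-0.4, 1.0, 0.3]
grip_width: 0.0939
grip_force: 0.0
time_s: 3.55
ee_pos: [0.4696, 0.1806, 0.2422]
eef_rot: [-3.141, -0.001, -0.0]
force: [-1.6, 1.3, 6.1]
grip_width: 0.0624
grip_force: 20.0
grasp [0.4698 0.1807 0.0618] rot [-3.141e+00 -1.000e-03 -0.000e+00] shift [16.18 -9.03 -0.2 ]
```

```bash
python3 -m jog '[[0,0,-1,0,0,0],[0,0,-3,0,0,0],[0,0,-5,0,0,0],[3,-1.7,-6,0,0,0],[6.5,-3.6,-6,0,0,0],[10,-5.6,-6,0,0,0],[13.5,-7.5,-6,0,0,0],[16.2,-9,-6,0,0,0]]' && python3 -m jog '[[0,0,1,0,0,0],[0,0,3,0,0,0],[0,0,4.5,0,0,0],[0,0,5.2,0,0,0],[0,0,5.2,0,0,0]]'
python3 - <<'E'
from h import *
to(.6316,.271,.0618)
E
```

```text
time_s: 4.35
ee_pos: [0.6328, 0.2712, 0.3015]
eef_rot: [3.141, 0.001, -0.0]
force: [-0.0, -0.4, -1.6]
grip_width: 0.0625
grip_force: 20.0
time_s: 4.85
ee_pos: [0.6312, 0.2702, 0.2487]
eef_rot: [3.141, 0.002, -0.0]
force: [-0.2, -0.4, -3.0]
grip_width: 0.0623
grip_force: 20.0
grasp [0.6309 0.2701 0.0683] rot [ 3.141e+00  2.000e-03 -0.000e+00] shift [ 0.08 -0.09  0.65]
```

```bash
python3 -m jog '[[0,0,0.2,0,0,0],[0,0,0.4,0,0,0],[0,0,0.5,0,0,0],[0,0,0.6,0,0,0],[0,0,0.65,0,0,0],[0,0,0.7,0,0,0],[0,0,0.7,0,0,0]]'
python3 - <<'E'
from h import *
to(.6316,.271,.0618)
E
```

```text
time_s: 5.55
ee_pos: [0.6315, 0.2705, 0.2426]
eef_rot: [3.142, 0.0, -0.0]
force: [0.7, 0.0, -2.4]
grip_width: 0.0628
grip_force: 20.0
grasp [0.6315 0.2705 0.0622] rot [ 3.142  0.    -0.   ] shift [ 0.01 -0.05  0.04]
```

```bash
python3 -m jog '[[0,0,0.05,0,0,0],[0,0,0.1,0,0,0],[0,0,0.15,0,0,0],[0,0,0.15,0,0,0]]' && python3 -m jog '[[0,0,0,0,0,0],[0,0,0,0,0,0],[0,0,0,0,0,0],[0,0,0,0,0,0],[0,0,0,0,0,0]]' 100 && python3 -m jog '[[0,0,-2,0,0,0],[0,0,-5,0,0,0],[0,0,-9,0,0,0],[0,0,-13,0,0,0],[0,0,-16,0,0,0],[0,0,-16,0,0,0]]'
python3 - <<'E'
from h import *
to(.458,-.171,.22)
E
```

```text
time_s: 5.95
ee_pos: [0.6316, 0.2704, 0.2423]
eef_rot: [-3.141, -0.001, -0.0]
force: [-4.9, -2.1, 6.6]
grip_width: 0.0627
grip_force: 20.0
time_s: 6.45
ee_pos: [0.6315, 0.2704, 0.2411]
eef_rot: [3.142, 0.0, -0.0]
force: [-0.7, 0.5, -0.0]
grip_width: 0.0936
grip_force: 0.0
time_s: 7.05
ee_pos: [0.6314, 0.2704, 0.4065]
eef_rot: [-3.139, -0.007, -0.0]
force: [-0.2, 0.1, 0.3]
grip_width: 0.0938
grip_force: 0.0
grasp [0.6327 0.2709 0.2261] rot [-3.139 -0.007 -0.   ] shift [-17.47  44.19   0.36]
```

Now to the jug, stopping above it for a look. I'll check the tumbler in the scene picture at the same time.

```bash
python3 -m jog '[[-1,3,0,0,0,0],[-3,7.5,0,0,0,0],[-5,12,0,0,0,0],[-7,17,0,0,0,0],[-9,22,0,0,0,0],[-11,27,0,0,0,0],[-13,32,0,0,0,0],[-15,37,0,0,0,0]]' && python3 -m jog '[[-1.5,4,0,0,0,0],[-2.5,7.2,0,0,0,0],[-2.5,7.2,0,0,0,0],[-2.5,7.2,0,0,0,0]]'
python3 - <<'E'
from h import *
to(.458,-.171,.22)
shot('wrist','w2.png');shot('scene','sc2.png');print(px('w2.png',np.array([.458,-.171,.114])),px('w2.png',np.array([.458,-.171,.004])),px('w2.png',np.array([.4597,-.174,.004])))
a=cv2.imread('pics/w2.png');b=cv2.imread('pics/sc2.png')
cv2.imwrite('pics/v2.png',np.hstack([a[100:260,100:420],cv2.resize(b[140:380,180:480],None,fx=.667*1.5,fy=1)[:160]*0+0][:1]) if 0 else np.vstack([a[60:260,:400],b[150:350,100:500]]))
E
```

```text
time_s: 7.85
ee_pos: [0.4874, -0.0832, 0.4004]
eef_rot: [-3.141, 0.001, -0.0]
force: [0.4, -0.7, 0.8]
grip_width: 0.0942
grip_force: 0.0
time_s: 8.25
ee_pos: [0.4634, -0.1539, 0.4006]
eef_rot: [-3.141, 0.001, -0.002]
force: [-0.2, 0.5, 0.1]
grip_width: 0.0943
grip_force: 0.0
grasp [ 0.4633 -0.1538  0.2202] rot [-3.141e+00  1.000e-03 -2.000e-03] shift [-0.53  1.72  0.02]
[273.6545458 197.6077209] [267.88934773 170.79741691] [270.51210242 169.34414467]
```

View pics/v2.png

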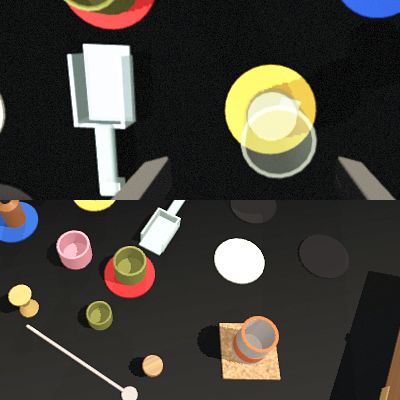

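The jug's rim is at (279,200) in the wrist view and its base at (273,175), giving about (0.457, -0.173). The tumbler stands upright on the cork. Grasping the jug.

```bash
python3 -m jog '[[-0.6,1.95,1,0,0,0],[-0.6,1.95,4,0,0,0],[-0.6,1.95,7,0,0,0],[-0.6,1.95,10,0,0,0],[-0.6,1.95,13,0,0,0],[-0.6,1.95,15,0,0,0],[-0.6,1.95,15.6,0,0,0],[-0.6,1.95,15.6,0,0,0]]' && python3 -m jog '[[0,0,0,0,0,0],[0,0,0,0,0,0],[0,0,0,0,0,0],[0,0,0,0,0,0],[0,0,0,0,0,0],[0,0,0,0,0,0],[0,0,0,0,0,0]]' 0 25
python3 - <<'E'
from h import *
to(.4647,.1862,.064)
E
```

```text
time_s: 9.15
ee_pos: [0.4579, -0.1725, 0.2448]
eef_rot: [-3.141, 0.001, 0.001]
force: [-0.4, -0.5, -0.1]
grip_width: 0.0938
grip_force: 0.0
time_s: 9.85
ee_pos: [0.4577, -0.1733, 0.2456]
eef_rot: [3.141, -0.001, -0.0]
force: [-1.0, -0.8, 5.8]
grip_width: 0.0629
grip_force: 24.8
grasp [ 0.4578 -0.1734  0.0652] rot [ 3.141e+00 -1.000e-03 -0.000e+00] shift [  0.68 -35.96   0.11]
```

```bash
python3 -m jog '[[0,0,-1,0,0,0],[0,0,-4,0,0,0],[0,0,-8,0,0,0],[0.2,-4,-8.5,0,0,0],[0.4,-8.5,-8.5,0,0,0],[0.5,-13,-8.5,0,0,0],[0.6,-17.5,-8.5,0,0,0],[0.7,-22,-8.5,0,0,0]]' && python3 -m jog '[[0,-4.5,0,0,0,0],[0,-9,0,0,0,0],[0,-12.5,0,0,0,0],[0,-14,0,0,0,0],[0,-14,3,0,0,0],[0,-14,6,0,0,0],[0,-14,7.6,0,0,0],[0,-14,7.6,0,0,0]]'
python3 - <<'E'
from h import *
to(.4647,.1862,.0652)
E
```

```text
time_s: 10.65
ee_pos: [0.4641, 0.0486, 0.3305]
eef_rot: [-3.141, 0.0, -0.0]
force: [0.9, -0.7, -3.0]
grip_width: 0.0629
grip_force: 24.9
time_s: 11.45
ee_pos: [0.4642, 0.1863, 0.2523]
eef_rot: [3.14, 0.004, -0.001]
force: [-0.5, -0.3, -2.7]
grip_width: 0.063
grip_force: 24.9
grasp [0.4635 0.1861 0.0719] rot [ 3.14e+00  4.00e-03 -1.00e-03] shift [ 0.13 -0.02  0.67]
```

```bash
python3 -m jog '[[0,0,0.2,0,0,0],[0,0,0.4,0,0,0],[0,0,0.5,0,0,0],[0,0,0.6,0,0,0],[0,0,0.7,0,0,0],[0,0,0.75,0,0,0],[0,0,0.8,0,0,0],[0,0,0.8,0,0,0]]'
python3 - <<'E'
from h import *
to(.4647,.1862,.0652)
E
```

```text
time_s: 12.25
ee_pos: [0.4646, 0.1869, 0.2461]
eef_rot: [3.142, 0.0, -0.0]
force: [0.1, -0.6, -2.3]
grip_width: 0.0631
grip_force: 24.9
grasp [0.4646 0.1868 0.0657] rot [ 3.142  0.    -0.   ] shift [0.01 0.06 0.05]
```

```bash
python3 -m jog '[[0,0,0.05,0,0,0],[0,0,0.1,0,0,0],[0,0,0.15,0,0,0],[0,0,0.15,0,0,0]]' && python3 -m jog '[[0,0,0,0,0,0],[0,0,0,0,0,0],[0,0,0,0,0,0],[0,0,0,0,0,0],[0,0,0,0,0,0]]' 100 && python3 -m jog '[[0,0,-2,0,0,0],[0,0,-5,0,0,0],[0,0,-9,0,0,0],[0,0,-13,0,0,0],[0,0,-15.5,0,0,0],[0,0,-15.5,0,0,0]]'
python3 - <<'E'
from h import *
to(.597,-.003,.22)
E
```

```text
time_s: 12.65
ee_pos: [0.4647, 0.1869, 0.2456]
eef_rot: [-3.142, -0.0, -0.0]
force: [-4.7, -2.7, 12.1]
grip_width: 0.0629
grip_force: 24.8
time_s: 13.15
ee_pos: [0.4647, 0.1868, 0.2446]
eef_rot: [3.142, 0.0, -0.0]
force: [-0.0, 0.1, -0.8]
grip_width: 0.0935
grip_force: 0.0
time_s: 13.75
ee_pos: [0.4647, 0.1869, 0.4031]
eef_rot: [-3.14, -0.006, -0.0]
force: [-0.2, 0.8, -1.1]
grip_width: 0.0939
grip_force: 0.0
grasp [0.4658 0.1872 0.2228] rot [-3.14  -0.006 -0.   ] shift [13.12 19.02  0.32]
```

```bash
python3 -m jog '[[2,3,0,0,0,0],[4.5,6.5,0,0,0,0],[7,10,0,0,0,0],[9.5,14,0,0,0,0],[12,17.5,0,0,0,0],[13,19,0,0,0,0],[13,19,0,0,0,0],[13,19,0,0,0,0]]'
python3 - <<'E'
from h import *
to(.597,-.003,.22)
shot('wrist','w3.png');shot('scene','sc3.png');print(px('w3.png',np.array([.597,-.003,.054])),px('w3.png',np.array([.6025,-.0019,.004])))
a=cv2.imread('pics/w3.png');b=cv2.imread('pics/sc3.png')
cv2.imwrite('pics/v3.png',np.vstack([a[60:260,60:460],b[120:320,100:500]]))
E
```

```text
time_s: 14.55
ee_pos: [0.5944, -0.003, 0.3986]
eef_rot: [-3.141, 0.002, -0.001]
force: [-0.4, 0.2, 0.3]
grip_width: 0.0939
grip_force: 0.0
grasp [ 0.5942 -0.0029  0.2182] rot [-3.141e+00  2.000e-03 -1.000e-03] shift [ 0.28  0.01 -0.18]
[253.0412128  173.23680556] [252.03693244 159.20950672]
```

View pics/v3.png

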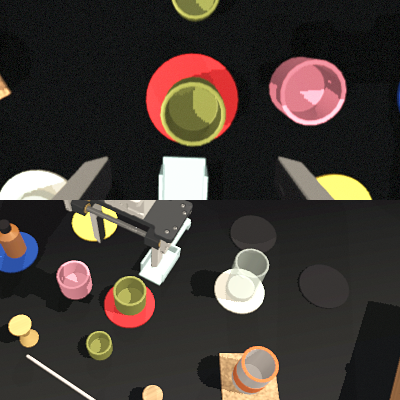

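The bowl's rim is at (254,172) in the wrist view, so it stands at about (0.598, -0.003). The jug stands on white. Grasping the bowl.

```bash
python3 -m jog '[[0.35,0.05,2,0,0,0],[0.35,0.05,5,0,0,0],[0.35,0.05,8,0,0,0],[0.35,0.05,11,0,0,0],[0.35,0.05,14,0,0,0],[0.35,0.05,16.7,0,0,0],[0.35,0.05,17.7,0,0,0],[0.35,0.05,17.7,0,0,0]]' && python3 -m jog '[[0,0,0,0,0,0],[0,0,0,0,0,0],[0,0,0,0,0,0],[0,0,0,0,0,0],[0,0,0,0,0,0],[0,0,0,0,0,0],[0,0,0,0,0,0]]' 0 20
python3 - <<'E'
from h import *
to(.4597,-.174,.04)
E
```

```text
time_s: 15.45
ee_pos: [0.5978, -0.003, 0.2219]
eef_rot: [-3.141, 0.002, 0.001]
force: [-0.9, 0.9, 1.8]
grip_width: 0.0939
grip_force: 0.0
time_s: 16.15
ee_pos: [0.5982, -0.0037, 0.2233]
eef_rot: [-3.142, -0.001, -0.0]
force: [-1.1, 1.5, 6.2]
grip_width: 0.0643
grip_force: 20.0
grasp [ 0.5984 -0.0037  0.0429] rot [-3.142e+00 -1.000e-03 -0.000e+00] shift [-13.87  17.04   0.28]
```

```bash
python3 -m jog '[[0,0,-1,0,0,0],[0,0,-4,0,0,0],[0,0,-7.5,0,0,0],[-2.5,3,-8,0,0,0],[-5,6.2,-8,0,0,0],[-7.5,9.3,-8,0,0,0],[-10,12.4,-8,0,0,0],[-12.5,15.4,-8,0,0,0]]' && python3 -m jog '[[-1.4,1.6,0,0,0,0],[-1.4,1.6,2,0,0,0],[-1.4,1.6,5,0,0,0],[-1.4,1.6,7.1,0,0,0],[-1.4,1.6,7.1,0,0,0],[-1.4,1.6,7.1,0,0,0]]'
python3 - <<'E'
from h import *
to(.4597,-.174,.0429)
E
```

```text
time_s: 16.95
ee_pos: [0.4718, -0.1587, 0.3031]
eef_rot: [3.141, -0.0, -0.0]
force: [0.8, 0.5, -2.2]
grip_width: 0.0642
grip_force: 20.0
time_s: 17.55
ee_pos: [0.4593, -0.1737, 0.2324]
eef_rot: [3.142, -0.0, -0.0]
force: [0.7, 0.4, -1.6]
grip_width: 0.0643
grip_force: 20.0
grasp [ 0.4593 -0.1737  0.052 ] rot [ 3.142 -0.    -0.   ] shift [0.04 0.02 0.91]
```

```bash
python3 -m jog '[[0,0,0.2,0,0,0],[0,0,0.4,0,0,0],[0,0,0.55,0,0,0],[0,0,0.7,0,0,0],[0,0,0.8,0,0,0],[0,0,0.85,0,0,0],[0,0,0.9,0,0,0],[0,0,0.9,0,0,0]]'; python3 -m jog '[[0,0,0.05,0,0,0],[0,0,0.1,0,0,0],[0,0,0.1,0,0,0]]'
python3 - <<'E'
from h import *
to(.4597,-.174,.0429)
E
```

```text
time_s: 18.35
ee_pos: [0.4591, -0.1736, 0.2233]
eef_rot: [-3.142, 0.0, -0.0]
force: [-5.5, 2.7, 9.7]
grip_width: 0.0642
grip_force: 20.0
time_s: 18.65
ee_pos: [0.4592, -0.1736, 0.2231]
eef_rot: [3.141, -0.0, 0.0]
force: [-10.7, 6.2, 22.8]
grip_width: 0.0641
grip_force: 20.0
grasp [ 0.4592 -0.1736  0.0427] rot [ 3.141 -0.     0.   ] shift [ 0.05  0.04 -0.02]
```

```bash
python3 -m jog '[[0,0,-0.1,0,0,0],[0,0,-0.1,0,0,0]]' && python3 -m jog '[[0,0,0,0,0,0],[0,0,0,0,0,0],[0,0,0,0,0,0],[0,0,0,0,0,0],[0,0,0,0,0,0]]' 100 && python3 -m jog '[[0,0,-2,0,0,0],[0,0,-5,0,0,0],[0,0,-9,0,0,0],[0,0,-13,0,0,0],[0,0,-17.5,0,0,0],[0,0,-17.5,0,0,0]]' && python3 -m jog '[[3,2,0,0,0,0],[6.5,4.5,0,0,0,0],[10,7.5,0,0,0,0],[13,10,0,0,0,0],[14.2,11,0,0,0,0],[14.2,11,0,0,0,0],[14.2,11,0,0,0,0]]'
python3 - <<'E'
from h import *
to(.607,-.284,.22)
shot('wrist','w4.png');shot('scene','sc4.png');print(px('w4.png',np.array([.607,-.284,.099])),px('w4.png',np.array([.6135,-.2876,.004])))
a=cv2.imread('pics/w4.png');b=cv2.imread('pics/sc4.png')
cv2.imwrite('pics/v4.png',np.vstack([a[60:260,60:460],b[70:270,60:460]]))
E
```

```text
time_s: 18.85
ee_pos: [0.4592, -0.1737, 0.2232]
eef_rot: [3.141, -0.001, -0.0]
force: [-3.6, 1.2, 9.3]
grip_width: 0.0642
grip_force: 20.0
time_s: 19.35
ee_pos: [0.4591, -0.1737, 0.2226]
eef_rot: [-3.142, 0.0, -0.0]
force: [0.7, -0.5, -0.5]
grip_width: 0.094
grip_force: 0.0
time_s: 19.95
ee_pos: [0.4593, -0.1737, 0.4032]
eef_rot: [3.138, -0.008, -0.0]
force: [0.7, -0.4, 0.5]
grip_width: 0.0938
grip_force: 0.0
time_s: 20.65
ee_pos: [0.6008, -0.2834, 0.3967]
eef_rot: [-3.141, 0.001, -0.0]
force: [-0.1, 0.3, 0.0]
grip_width: 0.0939
grip_force: 0.0
grasp [ 0.6006 -0.2832  0.2163] rot [-3.141e+00  1.000e-03 -0.000e+00] shift [ 0.64  0.08 -0.37]
[253.89472207 180.73684382] [256.85617828 155.54267051]
```

View pics/v4.png

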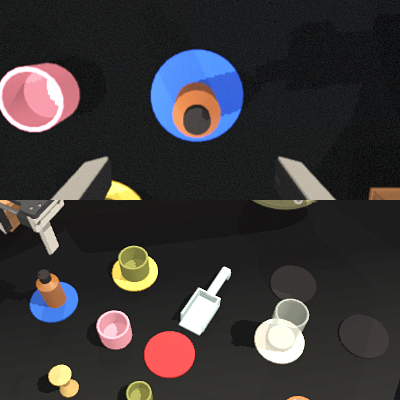

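The cap is at (257,182) in the wrist view, so the bottle stands at about (0.606, -0.286). The bowl stands on yellow. Grasping the bottle.

```bash
python3 -m jog '[[0.55,0.25,2,0,0,0],[0.55,0.25,5,0,0,0],[0.55,0.25,8,0,0,0],[0.55,0.25,11,0,0,0],[0.55,0.25,14,0,0,0],[0.55,0.25,16.5,0,0,0],[0.55,0.25,17.4,0,0,0],[0.55,0.25,17.4,0,0,0]]' && python3 -m jog '[[0,0,0,0,0,0],[0,0,0,0,0,0],[0,0,0,0,0,0],[0,0,0,0,0,0],[0,0,0,0,0,0],[0,0,0,0,0,0],[0,0,0,0,0,0],[0,0,0,0,0,0]]' 0 20
python3 - <<'E'
from h import *
to(.6025,-.0019,.04)
E
```

```text
time_s: 21.55
ee_pos: [0.6063, -0.2858, 0.2233]
eef_rot: [-3.141, 0.001, 0.0]
force: [1.2, 0.3, -0.1]
grip_width: 0.0942
grip_force: 0.0
time_s: 22.35
ee_pos: [0.6066, -0.2862, 0.2237]
eef_rot: [3.142, -0.0, -0.0]
force: [-0.2, 0.1, 0.9]
grip_width: 0.0461
grip_force: 20.0
grasp [ 0.6066 -0.2862  0.0433] rot [ 3.142 -0.    -0.   ] shift [ -0.42 -28.43   0.33]
```

```bash
python3 -m jog '[[0,0,-1,0,0,0],[0,0,-4,0,0,0],[0,0,-8,0,0,0],[0,-3,-9,0,0,0],[-0.1,-7.5,-9,0,0,0],[-0.2,-12,-9,0,0,0],[-0.3,-16.5,-9,0,0,0],[-0.4,-21,-9,0,0,0]]' && python3 -m jog '[[0,-4.5,0,0,0,0],[0,-7,0,0,0,0],[0,-7.45,1,0,0,0],[0,-7.45,4,0,0,0],[0,-7.45,7,0,0,0],[0,-7.45,8.1,0,0,0],[0,-7.45,8.1,0,0,0]]'
python3 - <<'E'
from h import *
to(.6025,-.0019,.0433)
E
```

```text
time_s: 23.15
ee_pos: [0.6022, -0.0745, 0.3144]
eef_rot: [3.142, -0.0, -0.0]
force: [0.5, 0.2, -1.3]
grip_width: 0.0455
grip_force: 20.0
time_s: 23.85
ee_pos: [0.6024, -0.0024, 0.2313]
eef_rot: [-3.141, 0.003, -0.001]
force: [0.1, 0.6, -1.1]
grip_width: 0.0457
grip_force: 20.0
grasp [ 0.6019 -0.0023  0.0509] rot [-3.141e+00  3.000e-03 -1.000e-03] shift [ 0.06 -0.04  0.76]
```

```bash
python3 -m jog '[[0,0,0.2,0,0,0],[0,0,0.4,0,0,0],[0,0,0.55,0,0,0],[0,0,0.7,0,0,0],[0,0,0.75,0,0,0],[0,0,0.8,0,0,0],[0,0,0.8,0,0,0]]'
python3 - <<'E'
from h import *
to(.6025,-.0019,.0433)
E
```

```text
time_s: 24.55
ee_pos: [0.6026, -0.0017, 0.2247]
eef_rot: [-3.142, -0.0, -0.0]
force: [0.9, -0.4, -1.3]
grip_width: 0.0458
grip_force: 20.0
grasp [ 0.6026 -0.0016  0.0443] rot [-3.142 -0.    -0.   ] shift [-0.01  0.03  0.1 ]
```

```bash
python3 -m jog '[[0,0,0.05,0,0,0],[0,0,0.09,0,0,0],[0,0,0.12,0,0,0],[0,0,0.12,0,0,0]]' && python3 -m jog '[[0,0,0,0,0,0],[0,0,0,0,0,0],[0,0,0,0,0,0],[0,0,0,0,0,0],[0,0,0,0,0,0],[0,0,0,0,0,0]]' 100 && python3 -m jog '[[0,0,-2,0,0,0],[0,0,-5,0,0,0],[0,0,-9,0,0,0],[0,0,-13,0,0,0],[0,0,-17.5,0,0,0],[0,0,-17.5,0,0,0]]' && python3 -m jog '[[0.5,-4,0,0,0,0],[1,-8.5,0,0,0,0],[1.5,-13,0,0,0,0],[2,-17.5,0,0,0,0],[2.5,-22,0,0,0,0],[2.8,-26,0,0,0,0],[2.8,-27.2,0,0,0,0],[2.8,-27.2,0,0,0,0]]' && python3 -m jog '[[0,0,0,0,0,0],[0,0,0,0,0,0]]'
python3 - <<'E'
from h import *
to(.6316,.2705,.062)
shot('wrist','w5.png');shot('scene','sc5.png');print(px('w5.png',np.array([.6315,.2705,.099])),px('w5.png',np.array([.6316,.271,.004])))
a=cv2.imread('pics/w5.png');b=cv2.imread('pics/sc5.png')
cv2.imwrite('pics/v5.png',np.vstack([a[60:260,60:460],b[120:320,60:460]]))
E
```

```text
time_s: 24.95
ee_pos: [0.6026, -0.0017, 0.2237]
eef_rot: [3.142, -0.0, -0.0]
force: [-1.7, -0.3, 1.3]
grip_width: 0.046
grip_force: 20.0
time_s: 25.55
ee_pos: [0.6026, -0.0017, 0.2235]
eef_rot: [3.142, -0.0, -0.0]
force: [-0.5, 0.2, 0.1]
grip_width: 0.0901
grip_force: 0.0
time_s: 26.15
ee_pos: [0.6027, -0.0017, 0.4051]
eef_rot: [3.141, -0.01, -0.0]
force: [0.6, -0.0, -0.1]
grip_width: 0.0939
grip_force: 0.0
time_s: 26.95
ee_pos: [0.6304, 0.2717, 0.3974]
eef_rot: [3.141, 0.001, 0.002]
force: [-0.1, -0.3, -0.9]
grip_width: 0.0938
grip_force: 0.0
time_s: 27.15
ee_pos: [0.6309, 0.2687, 0.3986]
eef_rot: [3.141, -0.0, -0.002]
force: [-0.0, 0.8, -1.2]
grip_width: 0.0941
grip_force: 0.0
grasp [0.631  0.2687 0.2182] rot [ 3.141e+00 -0.000e+00 -2.000e-03] shift [ 0.06 -0.19 15.62]
[250.78460093 187.04024219] [250.79120715 166.20712861]
```

View pics/v5.png

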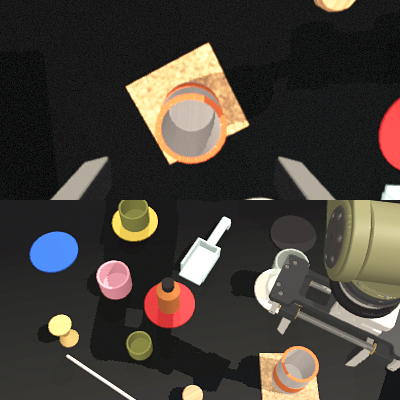

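The tumbler's rim is at (251,189) in the wrist view, which agrees with (0.630, 0.2705). The bottle stands on red and blue is empty. Regrasping the tumbler.

```bash
python3 -m jog '[[0,-0.15,2,0,0,0],[0,-0.15,5,0,0,0],[0,-0.15,8,0,0,0],[0,-0.15,11,0,0,0],[0,-0.15,13.5,0,0,0],[0,-0.15,15.2,0,0,0],[0,-0.15,15.6,0,0,0],[0,-0.15,15.6,0,0,0]]' && python3 -m jog '[[0,0,0,0,0,0],[0,0,0,0,0,0],[0,0,0,0,0,0],[0,0,0,0,0,0],[0,0,0,0,0,0],[0,0,0,0,0,0],[0,0,0,0,0,0]]' 0 20
python3 - <<'E'
from h import *
to(.6135,-.2876,.062)
E
```

```text
time_s: 28.05
ee_pos: [0.6309, 0.2716, 0.2428]
eef_rot: [-3.142, -0.0, -0.001]
force: [-0.1, 0.2, -0.3]
grip_width: 0.094
grip_force: 0.0
time_s: 28.75
ee_pos: [0.6307, 0.2718, 0.2429]
eef_rot: [-3.142, -0.0, -0.0]
force: [-1.9, -2.2, 5.5]
grip_width: 0.0628
grip_force: 20.0
grasp [0.6308 0.2718 0.0625] rot [-3.142 -0.    -0.   ] shift [-1.720e+00  5.594e+01  5.000e-02]
```

```bash
python3 -m jog '[[0,0,-1,0,0,0],[0,0,-4,0,0,0],[0,0,-8,0,0,0],[0,0,-12,0,0,0],[0,0,-14,0,0,0],[0,3,-14,0,0,0],[0,7,-14,0,0,0],[0,11,-14,0,0,0]]' && python3 -m jog '[[0,4.5,0,0,0,0],[0,9,0,0,0,0],[0,13.5,0,0,0,0],[-0.3,18,0,0,0,0],[-0.6,22.5,0,0,0,0],[-1,27,0,0,0,0],[-1.3,31.5,0,0,0,0],[-1.7,36,0,0,0,0]]' && python3 -m jog '[[0,4.5,0,0,0,0],[0,8,0,0,0,0],[0,8.9,0,0,0,0],[0,8.9,0,0,0,0]]'
python3 - <<'E'
from h import *
to(.614,-.2876,.0625)
E
```

```text
time_s: 29.55
ee_pos: [0.6302, 0.161, 0.3825]
eef_rot: [-3.142, 0.001, 0.001]
force: [1.0, -0.1, -3.4]
grip_width: 0.0627
grip_force: 20.0
time_s: 30.35
ee_pos: [0.6131, -0.1998, 0.3826]
eef_rot: [-3.141, 0.0, -0.0]
force: [1.2, 0.0, -3.9]
grip_width: 0.0627
grip_force: 20.0
time_s: 30.75
ee_pos: [0.6133, -0.2882, 0.382]
eef_rot: [-3.141, 0.001, -0.002]
force: [-0.3, 1.1, -2.8]
grip_width: 0.0624
grip_force: 20.0
grasp [ 0.6131 -0.2881  0.2016] rot [-3.141e+00  1.000e-03 -2.000e-03] shift [ 0.09 -0.04 13.91]
```

```bash
python3 -m jog '[[0.1,0,2,0,0,0],[0.1,0,5,0,0,0],[0.1,0,8,0,0,0],[0.1,0,11,0,0,0],[0.1,0,12.6,0,0,0],[0.1,0,13.1,0,0,0],[0.1,0,13.1,0,0,0]]' && python3 -m jog '[[0,0,0.2,0,0,0],[0,0,0.4,0,0,0],[0,0,0.5,0,0,0],[0,0,0.6,0,0,0],[0,0,0.7,0,0,0],[0,0,0.8,0,0,0],[0,0,0.8,0,0,0]]'
python3 - <<'E'
from h import *
to(.614,-.2876,.0625)
E
```

```text
time_s: 31.45
ee_pos: [0.6149, -0.2866, 0.2519]
eef_rot: [-3.142, -0.0, 0.0]
force: [0.2, 0.1, -3.1]
grip_width: 0.0624
grip_force: 20.0
time_s: 32.15
ee_pos: [0.6145, -0.2872, 0.2433]
eef_rot: [-3.141, 0.0, -0.0]
force: [-0.7, 0.4, -3.1]
grip_width: 0.0628
grip_force: 20.0
grasp [ 0.6145 -0.2872  0.0629] rot [-3.141  0.    -0.   ] shift [-0.05  0.04  0.04]
```

```bash
python3 -m jog '[[0,0,0.05,0,0,0],[0,0,0.09,0,0,0],[0,0,0.12,0,0,0],[0,0,0.12,0,0,0]]' && python3 -m jog '[[0,0,0,0,0,0],[0,0,0,0,0,0],[0,0,0,0,0,0],[0,0,0,0,0,0],[0,0,0,0,0,0],[0,0,0,0,0,0]]' 100 && python3 -m jog '[[0,0,-2,0,0,0],[0,0,-5,0,0,0],[0,0,-9,0,0,0],[0,0,-13,0,0,0],[0,0,-16,0,0,0],[-4,0,-18,0,0,0],[-8,0,-18,0,0,0],[-12,0,-18,0,0,0]]' && python3 -m jog '[[-4,3,0,0,0,0],[-8,7,0,0,0,0],[-12,11,0,0,0,0],[-14,15,0,0,0,0],[-15,19,0,0,0,0],[-15,19,0,0,0,0]]'
python3 - <<'E'
from h import *
shot('top','top6.png');shot('scene','sc6.png')
a=cv2.imread('pics/top6.png')[110:260,120:420];b=cv2.imread('pics/sc6.png')[80:340,60:460]
cv2.imwrite('pics/v6.png',np.vstack([cv2.resize(a,(600,300)),cv2.resize(b,(600,300))]))
E
```

```text
time_s: 32.55
ee_pos: [0.6146, -0.2872, 0.2429]
eef_rot: [3.141, -0.0, -0.0]
force: [-3.6, 2.1, 4.7]
grip_width: 0.0628
grip_force: 20.0
time_s: 33.15
ee_pos: [0.6146, -0.2872, 0.2422]
eef_rot: [3.142, -0.0, -0.0]
force: [-0.5, 0.5, -0.1]
grip_width: 0.0938
grip_force: 0.0
time_s: 33.95
ee_pos: [0.493, -0.2869, 0.4226]
eef_rot: [3.141, -0.001, 0.0]
force: [1.1, -0.4, -0.3]
grip_width: 0.0943
grip_force: 0.0
time_s: 34.55
ee_pos: [0.342, -0.4809, 0.4216]
eef_rot: [3.141, 0.001, -0.005]
force: [-0.4, 0.3, -0.7]
grip_width: 0.0939
grip_force: 0.0
```

View pics/v6.png

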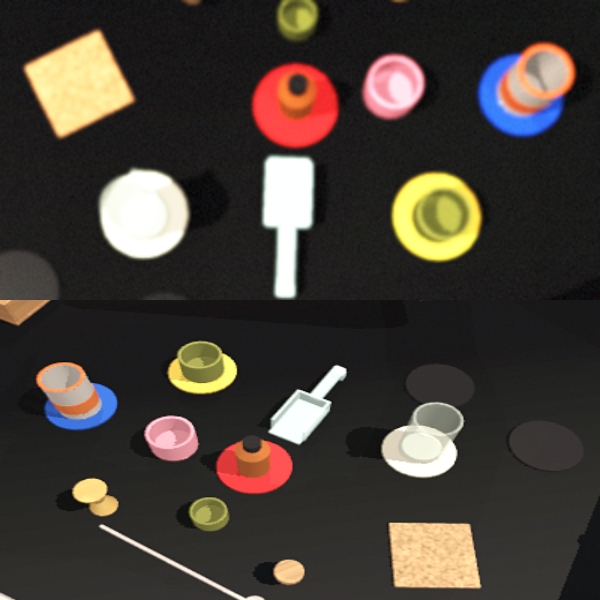

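All four vessels stand upright on their own mats, the cork is empty, and the scoop looks unmoved. One numeric check before handing in.

Run:
```python
from h import *
for n,u,v,z,c in [('bottle',298,84,.099,(.6025,-.002)),('bowl',442,213,.054,(.4597,-.174)),('tumbler',547,71,.099,(.6135,-.2876)),('jug base',140,213,.008,(.4647,.1862))]:
    p=w('top6.png',120+(u+.5)/2-.5,110+(v+.5)/2-.5,z)[:2];print(n,((p-c)*1000).round(1),'mm off')
```

```text
bottle [ 0.  -1.2] mm off
bowl [-2.4  2.9] mm off
tumbler [ 1.7 -2.7] mm off
jug base [1.4 4.5] mm off
```

```bash
python3 -c "
from station import ctrl
print(ctrl.hand_in())"
```

```text
the job is handed in; nothing more can be done
None
```

The job is handed in: tumbler on blue, jug on white, bowl on yellow and bottle on red, all upright and each within about 5 mm of its mat's centre in the last top picture, with the cork mat empty and the scoop not touched.

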